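Sort bobbins, spools and wax into their trays

TASK

Tidy the loose sewing notions by kind: the two bobbins go into the green tray, one in each bay, and the two thread spools stand upright in the blue tray, one in each bay, whatever the colour of their thread. The wax disc lies flat in the undivided red tray. Leave the blue chalk and the spare presser foot where they are.

Things in the scene. Friction and masses are not known exactly. Their poses are not given: they have to be found in the camera images.
- red_bobbin: Metal sewing bobbin wound with red thread, standing on its flat rim like a small drum: 21 mm diameter, 11 mm high, 12 g. Origin: centre of the underside; z up along its axis.
- blue_bobbin: The same bobbin wound with dark blue thread: 21 mm diameter, 11 mm high, 12 g. Origin: centre of the underside; z up along its axis.
- yellow_spool: Upright spool of yellow thread, 50 mm high, 22 g; white flanges, the lower 26 mm across (8 mm high), the upper 22 mm (7 mm high), the thread between them narrower. Origin: centre of the underside; z up along its axis.
- pink_spool: Upright spool of magenta thread, 42 mm high, 22 g; white flanges, the lower 26 mm across (8 mm high), the upper 22 mm (7 mm high), the thread between them narrower. Origin: centre of the underside; z up along its axis.
- wax: Round disc of amber beeswax lying flat, 39 mm diameter, 13 mm high, 30 g. Origin: centre of the underside; z up.
- green_tray: Fixed tray, green; for the bobbins: outside 84 mm along its x, 85 mm along its y, 14 mm high; walls and floor 3 mm thick. Brass card holder outside the -x wall, towards the robot. Origin: centre of the underside, z up. A rim-high 3 mm wall at y = 0 makes two bays, 78 mm along x by 38 mm, centred at x = 0, y = +/-20.5 mm: room for fingers that close along the tray's x.
- blue_tray: Fixed tray, blue; for the spools: outside 84 mm along its x, 85 mm along its y, 14 mm high; walls and floor 3 mm thick. Brass card holder outside the -x wall, towards the robot. Origin: centre of the underside, z up. A rim-high 3 mm wall at y = 0 makes two bays, 78 mm along x by 38 mm, centred at x = 0, y = +/-20.5 mm: room for fingers that close along the tray's x.
- red_tray: Fixed tray, red; for the wax disc: outside 84 mm along its x, 85 mm along its y, 14 mm high; walls and floor 3 mm thick. Brass card holder outside the -x wall, towards the robot. Origin: centre of the underside, z up. One undivided bay of 78 by 79 mm.
- chalk: Bystander: flat blue tailor's chalk, 38 x 49 x 8 mm, at the right front of the work. Leave it alone. Origin: centre of the underside.
- foot: Bystander: spare metal presser foot of a sewing machine, a narrow flat sole 10 x 37 mm with a short upright shank, 20 mm high, at the left front of the work. Leave it alone. Origin: centre of the underside. (Left of it stands a sewing machine, 0.3 m high with a thread stand up to 0.46 m: pass well above or in front of it.)

How it is judged:
At the end, for the whole second after the job is handed in: One bobbin flat in each bay of the green tray, one spool upright in each bay of the blue tray, the wax flat in the red tray: each on the tray floor (within 5 mm) and within 7 degrees of upright, released and at rest; chalk and presser foot within 20 mm of where they lay (((x of red_bobbin in the frame of green_tray between -0.036 and 0.036 m and y of red_bobbin in the frame of green_tray between 0.008 and 0.034 m and z of red_bobbin in the frame of green_tray between -0.002 and 0.008 m and x of blue_bobbin in the frame of green_tray between -0.036 and 0.036 m and y of blue_bobbin in the frame of green_tray between -0.034 and -0.008 m and z of blue_bobbin in the frame of green_tray between -0.002 and 0.008 m) or (x of red_bobbin in the frame of green_tray between -0.036 and 0.036 m and y of red_bobbin in the frame of green_tray between -0.034 and -0.008 m and z of red_bobbin in the frame of green_tray between -0.002 and 0.008 m and x of blue_bobbin in the frame of green_tray between -0.036 and 0.036 m and y of blue_bobbin in the frame of green_tray between 0.008 and 0.034 m and z of blue_bobbin in the frame of green_tray between -0.002 and 0.008 m)) and ((x of yellow_spool in the frame of blue_tray between -0.036 and 0.036 m and y of yellow_spool in the frame of blue_tray between 0.008 and 0.034 m and z of yellow_spool in the frame of blue_tray between -0.002 and 0.008 m and x of pink_spool in the frame of blue_tray between -0.036 and 0.036 m and y of pink_spool in the frame of blue_tray between -0.034 and -0.008 m and z of pink_spool in the frame of blue_tray between -0.002 and 0.008 m) or (x of yellow_spool in the frame of blue_tray between -0.036 and 0.036 m and y of yellow_spool in the frame of blue_tray between -0.034 and -0.008 m and z of yellow_spool in the frame of blue_tray between -0.002 and 0.008 m and x of pink_spool in the frame of blue_tray between -0.036 and 0.036 m and y of pink_spool in the frame of blue_tray between 0.008 and 0.034 m and z of pink_spool in the frame of blue_tray between -0.002 and 0.008 m)) and x of wax in the frame of red_tray between -0.036 and 0.036 m and y of wax in the frame of red_tray between -0.026 and 0.026 m and z of wax in the frame of red_tray between -0.002 and 0.008 m and angle between each of red_bobbin, blue_bobbin, yellow_spool, pink_spool, wax's own z axis and vertical below 0.12 rad and linear speed of each of red_bobbin, blue_bobbin, yellow_spool, pink_spool, wax below 0.02 m/s and distance of each of chalk, foot from where it was at the start of the episode below 0.02 m); the robot touches nothing.
It fails at once if the chalk was pushed by more than 20 mm (distance of chalk from where it was at the start of the episode above 0.02 m).
It fails at once if the presser foot was pushed by more than 20 mm (distance of foot from where it was at the start of the episode above 0.02 m).
It also fails if it takes over 106 s, if anything falls off the work surface, if the arm or the gripper's body presses on something with over 40 N, if the wrist force passes 120 N, or if a joint passes its speed limit or range.

ROBOT

A 6-joint arm with a two-finger parallel gripper is mounted at the origin on a cart in front of the work surface, level with it; the furniture and walls round the work are solid. World frame = base frame: x ahead of the robot, y to its left, z up, the work surface at z = 0. Lengths are in m, angles in rad, forces in N, time in s.
With the tool pointing down it reaches from about 0.35 to 0.975 m from the base axis. Payload 4.9 kg.
Tool frame: the origin (TCP) lies between the finger pads; the fingertips stand 14 mm ahead of it and the grasp point (between the pads) lies 5 mm behind it (tips_ahead is the distance from the TCP to the fingertips, in m); z points along the fingers, y is the line along which they close (so a half turn about z gives the same grasp; the last joint's range is limited). The gripper opens to 85 mm and grips with 20 to 120 N. Pads are 22 mm wide; open, the fingers measure 114 mm over their backs; the gripper's body (76 mm by 85 mm) begins 54 mm behind the grasp point. The pads swing forward as they close: fully open they stand 13 mm farther back than shut.
Start: joints at [-1.351, 0.053, 1.613, -0, 1.476, -0.119], TCP at [0.208, -0.589, 0.245] pointing down, gripper open.
Joint ranges: [-3.01, 3.01], [-1.01, 2.22], [0.06, 2.58], [-1.02, 4.17], [0.09, 2.62], [-3.14, 3.14]. Speed limits (rad/s): [2.57, 2.57, 3.14, 3.14, 3.14, 3.14].

INTERFACE

Orientations are given as a 3x3 rotation matrix whose columns are the frame's x, y, z axes.
In Python, from bench import * gives the robot as it stands. The module is installed in compiled form; this text tells all that it offers.
- The arm moves only by the tool servo_tool, never from a script. Its argument "commands" is text: rows parted by semicolons, each of 5 numbers parted by spaces: the shift along the tool's x, y, z in cm, then the turn about the tool's z in degrees, then the opening, from 0 (shut) to 1 (fully open). In form: tx ty tz spin fingers; .... A call has exactly 5 rows; each row is the pose to reach, as a shift and turn from the pose commanded when the call began, along the tool's axes at that moment; what a row does not reach only later rows make up. A row lasts 1/10 s, in which the tool goes at most 50 mm and 8.59 degrees, less where a joint would pass 70% of its speed; a pose out of reach is approached as far as the arm can. A call with a gripper value outside its range is refused whole. The fingers move at their own pace and stop on an object; the grip force is fixed at half the most. Time passes only in rows, so rows that repeat a pose let the fingers close, or fill a call up. It gives the time, the measured TCP pose, the force, the opening and the grip force at its end, in the units of the state.
- get_obs(): the state, without advancing time (a new reading comes with each control period).
- capture(name): name is "scene" or "top" or "wrist"; returns the picture (480x640x3 uint8, red, green, blue); there is no depth.
- camera_info(name): a dict with "fx", "fy", "cx", "cy" (pixels), "dist" ([k1, k2, p1, p2, k3] as OpenCV has them; the pictures are not rectified), "origin" and "orientation" of the camera in the world; the wrist camera has in their place "mount" (4x4, takes a point from camera to tool coordinates, whose origin is the TCP and whose axes are the flange's). Camera axes: x right, y down, z forward; pixel columns grow to the right and rows downward; lengths in m; the calibration is good to about 2 mm. A picture is of the moment at which its call begins: read the wrist's pose just before it. camera_info takes no time and is no camera call.
- close_job(): hands the job in; it is judged then, once.
The state is a dict: "time": time; "joint_positions": joint angles; "qvel": joint speeds; "joint_torque": joint torques, N m; "ee_pos": TCP position; "orientation": TCP orientation; "ft_force": force on the tool from outside, world axes, zero at the start; "torque": the same for the moment, N m; "opening": opening from 0.0 (shut) to 1.0 (fully open); "grasp_force": force on a finger pad.
Only numpy, scipy, OpenCV 4.12 (cv2) and the standard library are available. Lean on these libraries where they do the work, as an engineer would, in place of code of your own. Each camera call takes 0.05 s, during which the arm holds its last target. There are 200 camera calls.

## Working session

There is one attempt and no reset: what is moved stays moved. The work goes in short steps, Python scripts to look and compute and a tool call to move; the robot and the scene stay as the last step left them, time stands still between calls to the robot, and variables do not carry over. Pictures are saved under pics/ and viewed, at most 14 in all, crops included, and the job is handed in when it is done.

Besides the shell and the picture viewer there is one more tool, called as a command line: name --argument value ..., lists and objects as JSON in quotes. servo_tool: Moves the arm, as the interface text tells. Its arguments: {"type":"object","properties":{"commands":{"type":"string"}},"required":["commands"]}

```bash
mkdir -p pics; python3 - <<'E'
from bench import *
import cv2,numpy as np
o=get_obs();print(o['time'],o['ee_pos'],o['orientation'].round(3) if hasattr(o['orientation'],'round') else o['orientation'],o['opening'])
for n in ['scene','top']:
    i=camera_info(n);print(n,i)
    cv2.imwrite(f'pics/{n}0.png',capture(n)[:,:,::-1])
print(camera_info('wrist'))
E
```

```text
0.0 [ 0.2075728  -0.58888721  0.24405678] [[ 0.943  0.332 -0.   ]
 [ 0.332 -0.943  0.002]
 [ 0.    -0.002 -1.   ]] 0.9978562011827151
scene {'fx': 582.0122606023406, 'fy': 582.0122606023406, 'cx': 322.0297688067907, 'cy': 242.5005299871641, 'dist': array([-0.10605075,  0.        ,  0.        ,  0.        ,  0.        ]), 'origin': array([ 1.26780612, -0.3533934 ,  0.49086375]), 'orientation': array([[ 0.02414284,  0.50762567, -0.8612394 ],
       [ 0.99970439, -0.00978423,  0.02225743],
       [ 0.00287188, -0.86152217, -0.50771183]])}
top {'fx': 458.06275190371485, 'fy': 458.06275190371485, 'cx': 333.0883616427816, 'cy': 242.7219311728213, 'dist': array([0.01562747, 0.        , 0.        , 0.        , 0.        ]), 'origin': array([ 0.40957569, -0.31632345,  0.90124648]), 'orientation': array([[-1.33320166e-02, -9.96090984e-01,  8.73212997e-02],
       [-9.99910863e-01,  1.33442662e-02, -4.43477202e-04],
       [-7.23495026e-04, -8.73194286e-02, -9.96180101e-01]])}
{'fx': 372.8064858287114, 'fy': 372.8064858287114, 'cx': 312.9600133407252, 'cy': 243.1777434264978, 'dist': array([0.02426634, 0.        , 0.        , 0.        , 0.        ]), 'mount': array([[-4.51406392e-04, -9.52739291e-01, -3.03788808e-01,
         7.78619072e-02],
       [ 9.99999869e-01, -3.56611558e-04, -3.67520088e-04,
        -3.35513821e-04],
       [ 2.41816228e-04, -3.03788934e-01,  9.52739327e-01,
        -1.29269632e-01],
       [ 0.00000000e+00,  0.00000000e+00,  0.00000000e+00,
         1.00000000e+00]])}
```

View pics/top0.png

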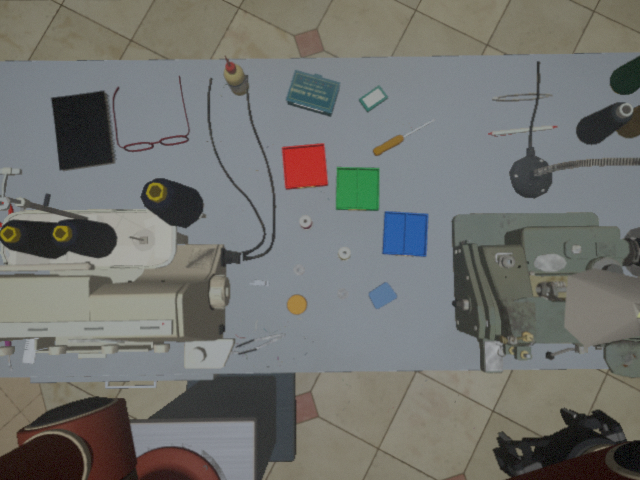

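View pics/scene0.png

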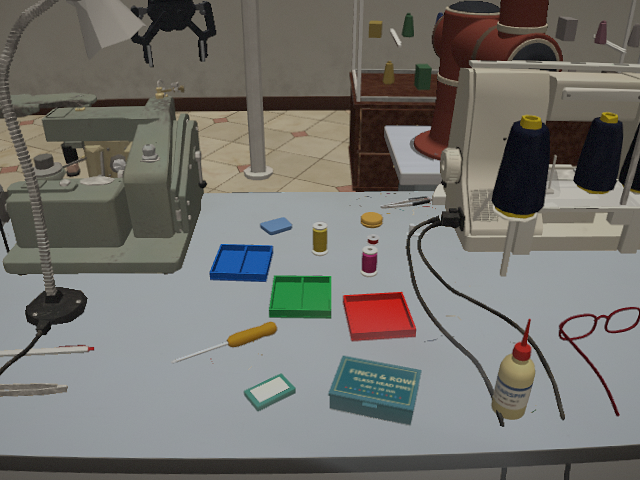

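The top picture shows trays red (305,166), green (357,189) and blue (405,234), the spools at (305,222) and (345,254), wax (297,304), chalk (382,295), foot (258,283), and faint bobbins near (298,270) and (341,293). I zoom in on it and measure.

```bash
cat > h.py <<'E'
import cv2,numpy as np
from bench import *
def K(i): return np.array([[i['fx'],0,i['cx']],[0,i['fy'],i['cy']],[0,0,1.]])
def ray(i,uv,o=None):
    p=cv2.undistortPoints(np.array([[uv]],float),K(i),i['dist'])[0,0]
    d=np.array([p[0],p[1],1.])
    if o is None: return np.array(i['origin']),np.array(i['orientation'])@d
    R=np.array(o['orientation']);M=i['mount']
    return np.array(o['ee_pos'])+R@M[:3,3],R@M[:3,:3]@d
def onz(i,uv,z,o=None):
    c,d=ray(i,uv,o);return c+d*(z-c[2])/d[2]
def blobs(m,amin=20):
    n,l,s,c=cv2.connectedComponentsWithStats(m.astype(np.uint8))
    return [(c[k].round(1),s[k]) for k in range(1,n) if s[k][4]>=amin]
def rel(o,p): # shift in tool axes cm
    return (np.array(o['orientation']).T@(np.array(p)-np.array(o['ee_pos']))*100).round(2)
E
python3 - <<'E'
from h import *
im=cv2.imread('pics/top0.png');i=camera_info('top')
cv2.imwrite('pics/topz.png',cv2.resize(im[130:330,230:440],None,fx=3.0,fy=3.0,interpolation=cv2.INTER_CUBIC)[:600])
h=cv2.cvtColor(im,cv2.COLOR_BGR2HSV);H,S,V=cv2.split(h)
for n,lo,hi in [('red',0,4),('green',50,70),('blue',105,120)]:
    m=(H>=lo)&(H<=hi)&(S>(150 if n!='blue' else 90))&(V>60);m[:130]=0;m[330:]=0;m[:,:250]=0;m[:,440:]=0
    k,l,s,c=cv2.connectedComponentsWithStats(m.astype(np.uint8))
    for q in range(1,k):
        if s[q][4]>150:
            r=cv2.minAreaRect(np.argwhere(l==q)[:,::-1].astype(np.float32))
            pts=np.array([onz(i,p,.014)[:2] for p in cv2.boxPoints(r)])
            e=pts-np.roll(pts,1,0)
            print(n,r,pts.mean(0).round(4),np.linalg.norm(e,axis=1).round(4),np.degrees(np.arctan2(e[:,1],e[:,0])).round(1))
for n,uv,z in [('pink',(305,222),.042),('yel',(345,254),.05),('b1',(298,270),.011),('b2',(341,293),.011),('wax',(297,304),.013),('chalk',(382,295),.008),('foot',(258,283),.01)]:
    print(n,onz(i,uv,z).round(4))
E
```

```text
red ((304.43853759765625, 165.8237762451172), (41.37483596801758, 41.64643859863281), 84.80557250976562) [ 0.6405 -0.2622] [0.0831 0.0824 0.0831 0.0818] [   4.8  -85.4 -175.6   94.5]
green ((357.18438720703125, 188.59951782226562), (40.948760986328125, 40.04295349121094), 1.7899105548858643) [ 0.5936 -0.3655] [0.0801 0.0798 0.0807 0.0797] [ 87.4  -2.6 -92.6 177. ]
blue ((405.068115234375, 233.41050720214844), (44.35095977783203, 43.1033935546875), 3.5763344764709473) [ 0.5038 -0.4571] [0.0858 0.0845 0.0865 0.0844] [ 85.7  -4.9 -94.4 174.7]
blue ((381.7205810546875, 294.8676452636719), (18.00735092163086, 22.980810165405273), 59.036251068115234) [ 0.3854 -0.409 ] [0.0343 0.0444 0.0344 0.0443] [  30.1  -60.  -150.2  119.9]
pink [ 0.5249 -0.2641  0.042 ]
yel [ 0.4628 -0.3386  0.05  ]
b1 [ 0.4354 -0.2479  0.011 ]
b2 [ 0.3899 -0.3307  0.011 ]
wax [ 0.3701 -0.2457  0.013 ]
chalk [ 0.3849 -0.4101  0.008 ]
foot [ 0.4113 -0.1702  0.01  ]
```

View pics/topz.png

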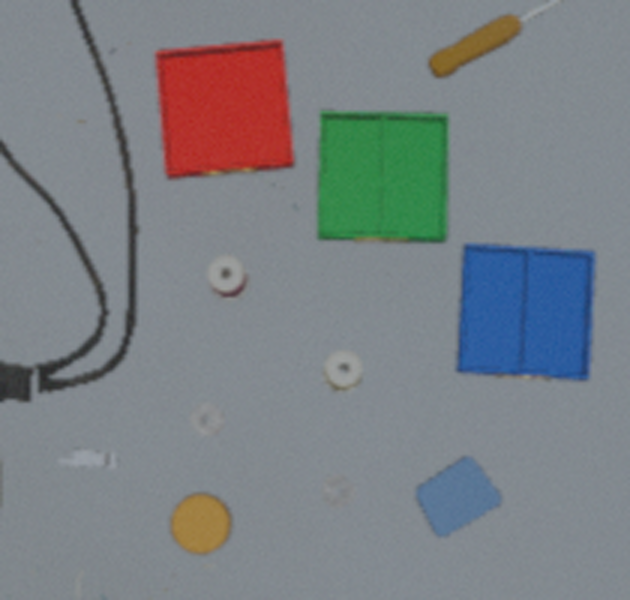

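servo_tool --commands "1.7 -4 -1 -8.4 0.5; 3.4 -8 -2 -16.8 0.5; 5.1 -12 -3 -25.2 0.5; 6.8 -15.6 -3.5 -33.6 0.5; 6.8 -15.6 -3.5 -42 0.5"

```text
time: 0.6
ee_pos: [0.2206, -0.4166, 0.2809]
orientation: [[0.471, 0.882, 0.001], [0.882, -0.471, -0.001], [-0.0, 0.001, -1.0]]
ft_force: [-0.5, -0.9, 0.1]
opening: 0.498
grasp_force: 0.0
```

servo_tool --commands "4 2 0 -7 0.5; 8 4 0 -14 0.5; 12 6 0 -21 0.5; 16 8 1 -28.6 0.5; 19.9 9.8 2 -28.6 0.5"

```text
time: 1.1
ee_pos: [0.4026, -0.2906, 0.2602]
orientation: [[-0.002, 1.0, 0.001], [1.0, 0.002, -0.001], [-0.001, 0.001, -1.0]]
ft_force: [0.0, -0.5, 0.4]
opening: 0.5
grasp_force: 0.0
```

```bash
python3 - <<'E'
from h import *
o=get_obs();im=capture('wrist')[:,:,::-1].copy();cv2.imwrite('pics/w1.png',im)
np.savez('w1.npz',ee_pos=o['ee_pos'],orientation=o['orientation'])
print(o['time'],o['ee_pos'],np.round(o['orientation'],3),o['opening'])
E
```

```text
1.1 [ 0.40262273 -0.29057832  0.26016007] [[-0.002  1.     0.001]
 [ 1.     0.002 -0.001]
 [-0.001  0.001 -1.   ]] 0.49988682442856197
```

View pics/w1.png

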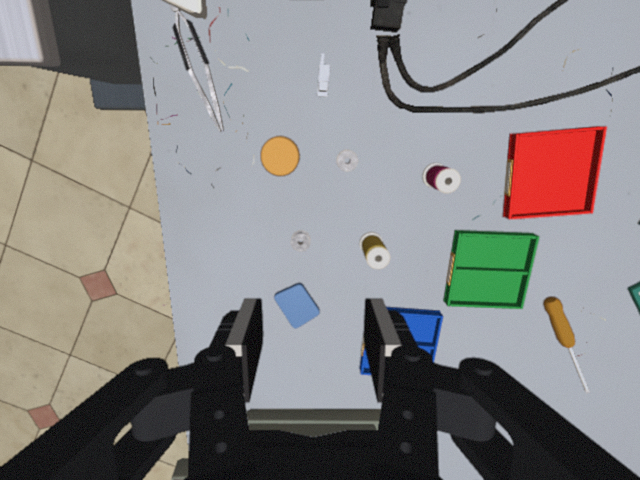

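The wrist view shows bobbins (347,161) and (301,240), wax (280,156), spool tops (448,181) and (377,258), foot (323,75), chalk (297,305) and the trays. Next I refine the positions by masks.

```bash
python3 - <<'E'
from h import *
o=np.load('w1.npz');i=camera_info('wrist');im=cv2.imread('pics/w1.png');h=cv2.cvtColor(im,cv2.COLOR_BGR2HSV)
for n,(u,v),z,r in [('bA',(347,161),.011,15),('bB',(301,240),.011,15),('pink',(448,181),.042,16),('yel',(377,258),.05,16),('wax',(280,156),.013,26)]:
    w=im[v-r:v+r+1,u-r:u+r+1].astype(float)
    hw=h[v-r:v+r+1,u-r:u+r+1]
    if n=='wax': m=hw[:,:,1]>120
    elif n[0]=='b': m=cv2.morphologyEx((np.abs(w-np.median(np.concatenate([w[0],w[-1]]),0)).max(2)>14).astype(np.uint8),cv2.MORPH_CLOSE,np.ones((5,5)))
    else: m=(hw[:,:,1]<40)&(hw[:,:,2]>185)
    k,l,s,c=cv2.connectedComponentsWithStats(m.astype(np.uint8));q=1+s[1:,4].argmax()
    (x,y),rad=cv2.minEnclosingCircle(np.argwhere(l==q)[:,::-1].astype(np.float32))
    p=onz(i,(x+u-r,y+v-r),z,o);p2=onz(i,(x+u-r+rad,y+v-r),z,o)
    print(n,(x+u-r,y+v-r),'dia',2*np.linalg.norm(p-p2).round(4),p.round(4),w[r,r])
H,S,V=cv2.split(h)
for n,a,b,z in [('red',0,6,.014),('green',50,75,.014),('blue',108,120,.014)]:
    m=((H>=a)&(H<=b)&(S>170)&(V>60));m[:100]=0;m[:,:350]=0
    k,l,s,c=cv2.connectedComponentsWithStats(m.astype(np.uint8));q=1+s[1:,4].argmax()
    hull=cv2.convexHull(np.argwhere(l==q)[:,::-1].astype(np.float32))[:,0]
    P=np.array([onz(i,t,.014,o)[:2] for t in hull],np.float32)
    print(n,cv2.minAreaRect(P))
E
```

```text
bA (346.4230766296387, 159.65384578704834) dia 0.0212 [ 0.4358 -0.2461  0.011 ] [179. 171. 166.]
bB (299.89473724365234, 239.94078922271729) dia 0.0216 [ 0.3889 -0.3296  0.011 ] [188. 180. 179.]
pink (449.44871711730957, 179.47435855865479) dia 0.0274 [ 0.5287 -0.2613  0.042 ] [85. 93. 99.]
yel (377.0, 258.484375) dia 0.043 [ 0.4647 -0.3362  0.05  ] [ 91. 101. 106.]
wax (279.4529037475586, 155.79984283447266) dia 0.038 [ 0.3696 -0.2423  0.013 ] [ 89. 162. 216.]
red ((0.6388534307479858, -0.26034119725227356), (0.08876550942659378, 0.08388613909482956), 4.494023323059082)
green ((0.6243053078651428, -0.40246662497520447), (0.01908266916871071, 0.007341016549617052), 0.38322892785072327)
blue ((0.5300775766372681, -0.43037039041519165), (0.043006327003240585, 0.08814653754234314), 37.51482009887695)
```

servo_tool --commands "2.2 1.65 4 0 0.5; 4.4 3.3 8 0 0.5; 4.4 3.3 12 0 0.5; 4.4 3.3 16 0 0.5; 4.4 3.3 19 0 0.5"

```text
time: 1.65
ee_pos: [0.433, -0.2464, 0.0671]
orientation: [[-0.001, 1.0, -0.003], [1.0, 0.001, 0.002], [0.002, -0.003, -1.0]]
ft_force: [-0.3, 0.4, -0.8]
opening: 0.499
grasp_force: 0.0
```

servo_tool --commands "0 0 2 0 0.5; 0 0 4 0 0.5; 0 0 5 0 0.5; 0 0 5.5 0 0.5; 0 0 5.5 0 0.5"

```text
time: 2.15
ee_pos: [0.4341, -0.2478, 0.015]
orientation: [[-0.0, 1.0, -0.001], [1.0, 0.0, 0.001], [0.001, -0.001, -1.0]]
ft_force: [0.5, 0.2, -0.8]
opening: 0.502
grasp_force: 0.0
```

servo_tool --commands "0 0 0 0 0; 0 0 0 0 0; 0 0 0 0 0; 0 0 0 0 0; 0 0 0 0 0"

```text
time: 2.65
ee_pos: [0.4352, -0.2485, 0.0168]
orientation: [[-0.0, 1.0, 0.002], [1.0, 0.0, -0.001], [-0.001, 0.002, -1.0]]
ft_force: [-0.2, 1.2, 5.8]
opening: 0.151
grasp_force: 58.3
```

```bash
python3 - <<'E'
from h import *
o=get_obs();im=capture('wrist')[:,:,::-1].copy();cv2.imwrite('pics/w2.png',im[200:480,150:490])
print(o['time'],o['ee_pos'],o['opening'],o['grasp_force'])
# green, blue tray corners in w1 by hand
o=np.load('w1.npz');i=camera_info('wrist')
P=np.array([onz(i,t,.014,o)[:2] for t in [(455,231),(538,235),(522,308),(446,305)]]);print(P.round(4),P.mean(0))
for t,z in [((448,180),.042),((377,258),.05)]: print(onz(i,t,z,o))
i=camera_info('top')
for t,z in [((305.7,221.3),.042),((344.3,253),.05)]: print(onz(i,t,z))
E
```

```text
2.65 [ 0.43517933 -0.24853555  0.01679076] 0.15120677140967534 58.295439278008416
[[ 0.5508 -0.3186]
 [ 0.637  -0.3229]
 [ 0.6349 -0.4073]
 [ 0.5508 -0.4041]] [ 0.59336086 -0.36322382]
[ 0.52746687 -0.26173889  0.042     ]
[ 0.46468376 -0.3356736   0.05      ]
[ 0.52624131 -0.26546996  0.042     ]
[ 0.46470608 -0.33731784  0.05      ]
```

View pics/w2.png

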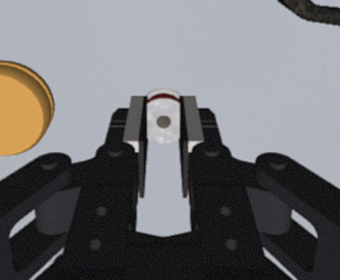

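servo_tool --commands "0 0 -3 0 0; 0 0 -8 0 0; -2 3.5 -11 1 0; -4.5 7.5 -11 2 0; -7 11.5 -11 2.7 0"

```text
time: 3.2
ee_pos: [0.5515, -0.3192, 0.1281]
orientation: [[0.047, 0.999, 0.004], [0.999, -0.047, -0.003], [-0.003, 0.004, -1.0]]
ft_force: [-0.2, 0.5, -0.4]
opening: 0.151
grasp_force: 58.4
```

```bash
python3 - <<'E'
from h import *
o=get_obs();im=capture('wrist')[:,:,::-1].copy();cv2.imwrite('pics/w3.png',im)
i=camera_info('wrist');c,d=ray(i,(313,307),o);R=np.array(o['orientation'])
d=R.T@d;c=R.T@(c-np.array(o['ee_pos']))
print(o['ee_pos'],o['opening'],o['grasp_force'],[(c+d*(z-c[2])/d[2]).round(4) for z in (0,.005,.01)])
E
```

```text
[ 0.5515342  -0.31924318  0.12808891] 0.15054096324005303 58.354813484911574 [array([ 0.0111, -0.    ,  0.    ]), array([ 0.0086, -0.    ,  0.005 ]), array([ 0.006, -0.   ,  0.01 ])]
```

View pics/w3.png

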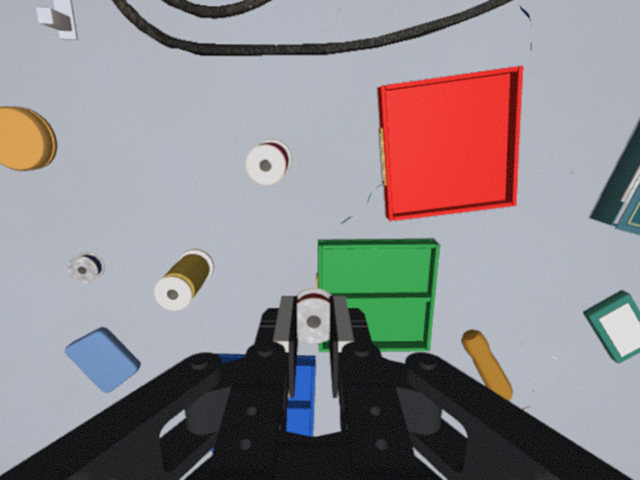

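The held bobbin sits centrally at (313,322), with the green tray's two bays at (377,267) and (380,322). Next I place it in the +y bay.

servo_tool --commands "-2.8 4.5 1 0 0; -2.8 4.5 4 0 0; -2.8 4.5 7 0 0; -2.8 4.5 8.5 0 0; -2.8 4.5 8.5 0 0"

```text
time: 3.75
ee_pos: [0.5908, -0.3464, 0.0367]
orientation: [[0.047, 0.999, -0.005], [0.999, -0.047, 0.004], [0.004, -0.005, -1.0]]
ft_force: [-0.1, -0.4, -0.7]
opening: 0.154
grasp_force: 58.5
```

servo_tool --commands "0 0 1 0 0; 0 0 1.7 0 0; 0 0 2 0 0; 0 0 2 0 0; 0 0 2 0 0"

```text
time: 4.25
ee_pos: [0.5932, -0.3482, 0.021]
orientation: [[0.047, 0.999, 0.001], [0.999, -0.047, -0.001], [-0.001, 0.001, -1.0]]
ft_force: [0.1, 0.3, 0.0]
opening: 0.153
grasp_force: 58.5
```

servo_tool --commands "0 0 0 0 0.38; 0 0 0 0 0.38; 0 0 0 0 0.38; 0 0 -4 0 0.38; 0 0 -9 0 0.38"

```text
time: 4.75
ee_pos: [0.5907, -0.3463, 0.1073]
orientation: [[0.047, 0.999, -0.006], [0.999, -0.047, 0.005], [0.004, -0.007, -1.0]]
ft_force: [0.7, -1.0, -0.3]
opening: 0.379
grasp_force: 0.0
```

servo_tool --commands "0.2 -4 -2 -1 0.5; 0.4 -9 -2 -2 0.5; 0.6 -14 -2 -2.7 0.5; 0.8 -18 -1 -2.7 0.5; 0.9 -20.5 0 -2.7 0.5"

```text
time: 5.25
ee_pos: [0.3864, -0.3289, 0.1103]
orientation: [[0.001, 1.0, 0.0], [1.0, -0.001, -0.001], [-0.001, 0.0, -1.0]]
ft_force: [-0.6, -0.9, -0.2]
opening: 0.503
grasp_force: 0.0
```

```bash
python3 - <<'E'
from h import *
o=get_obs();im=capture('wrist')[:,:,::-1].copy();cv2.imwrite('pics/w4.png',im);print(o['ee_pos'],o['opening'])
print(rel(o,[.389,-.3298,.017]))
E
```

```text
[ 0.38638434 -0.32890662  0.11029135] 0.502727323365411
[-0.08  0.26  9.33]
```

View pics/w4.png

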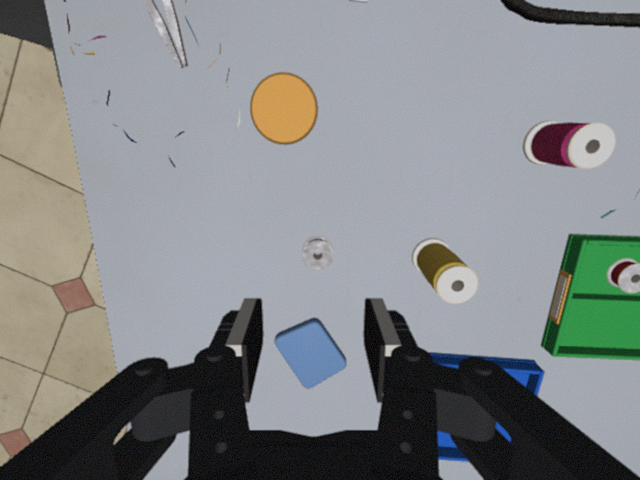

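The red bobbin sits in the +y green bay at (627,278); the blue bobbin is at (317,254), where expected. Next I grasp it.

servo_tool --commands "-0.1 0.2 4 0 0.5; -0.1 0.2 7.5 0 0.5; -0.1 0.2 9 0 0.5; -0.1 0.2 9.3 0 0.5; -0.1 0.2 9.3 0 0.5"

```text
time: 5.8
ee_pos: [0.391, -0.3306, 0.0178]
orientation: [[-0.0, 1.0, 0.0], [1.0, 0.0, -0.0], [-0.0, 0.0, -1.0]]
ft_force: [-0.4, 0.3, 0.6]
opening: 0.499
grasp_force: 0.0
```

servo_tool --commands "0 0 0 0 0; 0 0 0 0 0; 0 0 0 0 0; 0 0 0 0 0; 0 0 -0.1 0 0"

```text
time: 6.3
ee_pos: [0.3913, -0.3311, 0.0197]
orientation: [[-0.0, 1.0, 0.002], [1.0, 0.0, -0.002], [-0.002, 0.002, -1.0]]
ft_force: [0.3, -0.3, 0.3]
opening: 0.155
grasp_force: 58.5
```

```bash
python3 - <<'E'
from h import *
o={'ee_pos':[0.38638434,-0.32890662,0.11029135],'orientation':[[0.001,1,0],[1,-.001,-.001],[-.001,0,-1]]}
i=camera_info('wrist')
for n,t,z in [('bB',(317,255),.011),('yel',(458,286),.05),('pink',(592,146),.042),('yelbase',(434,256),.008),('wax',(284.5,107),.013)]:print(n,onz(i,t,z,o).round(4))
E
```

```text
bB [ 0.3889 -0.3318  0.011 ]
yel [ 0.4663 -0.3362  0.05  ]
pink [ 0.5277 -0.2623  0.042 ]
yelbase [ 0.4659 -0.3336  0.008 ]
wax [ 0.3702 -0.2416  0.013 ]
```

servo_tool --commands "0 0 -4 0 0; 0 0.5 -9 0 0; -1.5 5 -11 1 0; -3 10 -11 2 0; -4.5 15 -11 2.7 0"

```text
time: 6.8
ee_pos: [0.5372, -0.3747, 0.1309]
orientation: [[0.048, 0.999, 0.003], [0.999, -0.048, -0.003], [-0.003, 0.003, -1.0]]
ft_force: [-0.0, -0.4, 0.3]
opening: 0.153
grasp_force: 58.6
```

servo_tool --commands "-0.7 4.5 0 0 0; -0.7 5 3 0 0; -0.7 5 6.5 0 0; -0.7 5 8.5 0 0; -0.7 5 8.5 0 0"

```text
time: 7.3
ee_pos: [0.5821, -0.3807, 0.0384]
orientation: [[0.047, 0.999, -0.007], [0.999, -0.047, 0.005], [0.005, -0.007, -1.0]]
ft_force: [0.6, -1.4, -0.7]
opening: 0.156
grasp_force: 58.7
```

```bash
python3 - <<'E'
from h import *
o=get_obs();im=capture('wrist')[:,:,::-1].copy();cv2.imwrite('pics/w5.png',im);print(o['ee_pos'],o['opening'])
print(rel(o,[.5925,-.3848,.0222]))
E
```

```text
[ 0.58208863 -0.38074092  0.03837868] 0.15562656395882402
[-0.37  1.07  1.61]
```

View pics/w5.png

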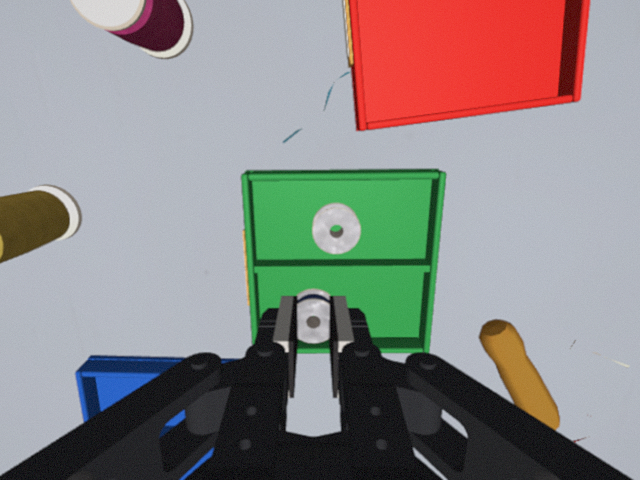

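The red bobbin lies at (336,228) in the upper bay and the held blue one is over the lower bay. Next I lower it.

servo_tool --commands "-0.2 0.4 0.6 0 0; -0.2 0.4 1.1 0 0; -0.2 0.4 1.4 0 0; -0.2 0.4 1.4 0 0; -0.2 0.4 1.4 0 0"

```text
time: 7.85
ee_pos: [0.5886, -0.3852, 0.0297]
orientation: [[0.047, 0.999, 0.0], [0.999, -0.047, -0.0], [-0.0, 0.0, -1.0]]
ft_force: [-0.2, 0.2, -0.7]
opening: 0.153
grasp_force: 58.7
```

servo_tool --commands "0 0.2 0.4 0 0; 0 0.2 0.7 0 0; 0 0.2 0.7 0 0; 0 0.2 0.7 0 0; 0 0.2 0.7 0 0"

```text
time: 8.35
ee_pos: [0.5908, -0.3853, 0.0227]
orientation: [[0.047, 0.999, 0.001], [0.999, -0.047, -0.0], [-0.0, 0.001, -1.0]]
ft_force: [1.0, 1.0, 1.9]
opening: 0.154
grasp_force: 59.0
```

servo_tool --commands "0 0 0 0 0.38; 0 0 0 0 0.38; 0 0 0 0 0.38; 0 0 -4 0 0.38; 0 0 -9 0 0.38"

```text
time: 8.85
ee_pos: [0.5881, -0.3834, 0.1086]
orientation: [[0.047, 0.999, -0.007], [0.999, -0.047, 0.005], [0.005, -0.007, -1.0]]
ft_force: [0.9, -0.0, -0.7]
opening: 0.382
grasp_force: 0.0
```

servo_tool --commands "2 -4 -2 -1 0.8; 4.5 -8 -2 -2 0.9; 7 -12 -2 -2.7 0.9; 9.5 -16 -2 -2.7 0.9; 12 -20 -1 -2.7 0.9"

```text
time: 9.35
ee_pos: [0.3955, -0.2555, 0.1232]
orientation: [[-0.0, 1.0, 0.002], [1.0, 0.0, -0.002], [-0.002, 0.002, -1.0]]
ft_force: [-0.7, -0.4, 1.1]
opening: 0.897
grasp_force: 0.0
```

servo_tool --commands "2.7 1.3 0 0 0.9; 2.7 1.3 0 0 0.9; 2.7 1.3 2 0 0.9; 2.7 1.3 4 0 0.9; 2.7 1.3 4 0 0.9"

```text
time: 9.85
ee_pos: [0.408, -0.2282, 0.08]
orientation: [[-0.0, 1.0, -0.004], [1.0, 0.0, 0.003], [0.003, -0.004, -1.0]]
ft_force: [-0.5, 0.4, -0.6]
opening: 0.901
grasp_force: 0.0
```

```bash
python3 - <<'E'
from h import *
o=get_obs();print(o['ee_pos'],o['orientation'],rel(o,[.370,-.242,.015]))
E
```

```text
[ 0.40799803 -0.22823332  0.07998639] [[-3.68995541e-04  9.99991904e-01 -4.00687273e-03]
 [ 9.99995897e-01  3.80373637e-04  2.83925438e-03]
 [ 2.84075550e-03 -4.00580861e-03 -9.99987942e-01]] [-1.39 -3.77  6.51]
```

servo_tool --commands "-1.4 -3.8 0 0 0.9; -1.4 -3.8 2 0 0.9; -1.4 -3.8 4 0 0.9; -1.4 -3.8 5.2 0 0.9; -1.4 -3.8 5.2 0 0.9"

```text
time: 10.35
ee_pos: [0.3707, -0.2426, 0.0293]
orientation: [[-0.0, 1.0, -0.002], [1.0, 0.0, 0.002], [0.002, -0.002, -1.0]]
ft_force: [-0.2, 0.3, -0.0]
opening: 0.899
grasp_force: 0.0
```

servo_tool --commands "0 0 0 0 0.9; 0 0 0 0 0.9; 0 0 0 0 0.9; 0 0 0 0 0.9; 0 0 0 0 0.9"

```text
time: 10.85
ee_pos: [0.3716, -0.2431, 0.0307]
orientation: [[-0.0, 1.0, 0.001], [1.0, 0.0, -0.001], [-0.001, 0.001, -1.0]]
ft_force: [-0.1, -0.0, 0.6]
opening: 0.899
grasp_force: 0.0
```

```bash
python3 - <<'E'
from h import *
o=get_obs();print(o['ee_pos'],rel(o,[.370,-.242,.015]))
im=capture('wrist')[:,:,::-1].copy();cv2.imwrite('pics/w6.png',im)
E
```

```text
[ 0.3715556  -0.24312585  0.03070596] [ 0.11 -0.16  1.57]
```

View pics/w6.png

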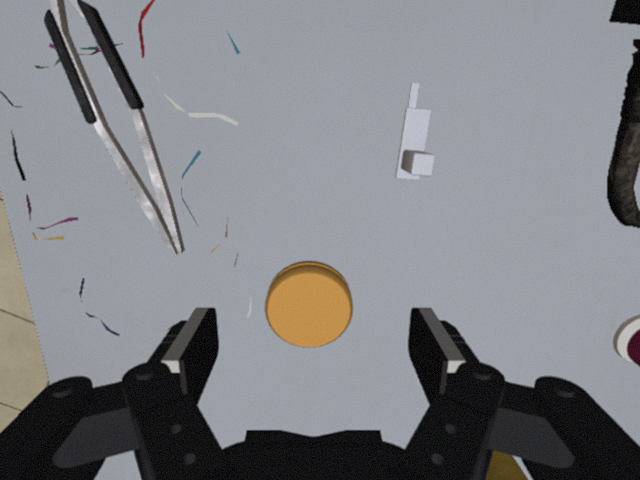

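The wax is centred between the open fingers at (309,305).

servo_tool --commands "0.1 -0.2 0.8 0 0.7; 0.1 -0.2 1.3 0 0.65; 0.1 -0.2 1.4 0 0.65; 0.1 -0.2 1.4 0 0.65; 0.1 -0.2 1.4 0 0.65"

```text
time: 11.4
ee_pos: [0.3693, -0.242, 0.0162]
orientation: [[-0.0, 1.0, -0.0], [1.0, 0.0, 0.0], [0.0, -0.0, -1.0]]
ft_force: [0.5, 1.1, -0.3]
opening: 0.652
grasp_force: 0.0
```

servo_tool --commands "0 0 0 0 0.2; 0 0 0 0 0.2; 0 0 0 0 0.2; 0 0 0 0 0.2; 0 0 0 0 0.2"

```text
time: 11.9
ee_pos: [0.3698, -0.2424, 0.017]
orientation: [[-0.0, 1.0, 0.001], [1.0, 0.0, -0.001], [-0.001, 0.001, -1.0]]
ft_force: [0.1, -0.0, 5.1]
opening: 0.42
grasp_force: 60.3
```

servo_tool --commands "0 0 -4 0 0.2; 0 1 -9 0 0.2; -0.5 5.5 -11 -2 0.2; -1 10.5 -11 -4.6 0.2; -1.5 15.5 -11 -4.6 0.2"

```text
time: 12.4
ee_pos: [0.5259, -0.2573, 0.1276]
orientation: [[-0.081, 0.997, 0.002], [0.997, 0.081, -0.002], [-0.002, 0.002, -1.0]]
ft_force: [-0.7, 0.6, 0.3]
opening: 0.422
grasp_force: 60.2
```

servo_tool --commands "0 4.5 0 0 0.2; 0 9 0 0 0.2; 0 11 2 0 0.2; 0 11 5 0 0.2; 0 11 6.5 0 0.2"

```text
time: 12.9
ee_pos: [0.632, -0.2468, 0.0572]
orientation: [[-0.081, 0.997, -0.005], [0.997, 0.081, 0.003], [0.003, -0.005, -1.0]]
ft_force: [-0.5, -0.3, -1.5]
opening: 0.421
grasp_force: 60.2
```

```bash
python3 - <<'E'
from h import *
o=get_obs();print(o['ee_pos'],o['opening'],rel(o,[.640,-.2615,.0205]))
im=capture('wrist')[:,:,::-1].copy();cv2.imwrite('pics/w7.png',im)
E
```

```text
[ 0.63197945 -0.24675774  0.05717847] 0.4205005178486208 [-1.55  0.7   3.66]
```

View pics/w7.png

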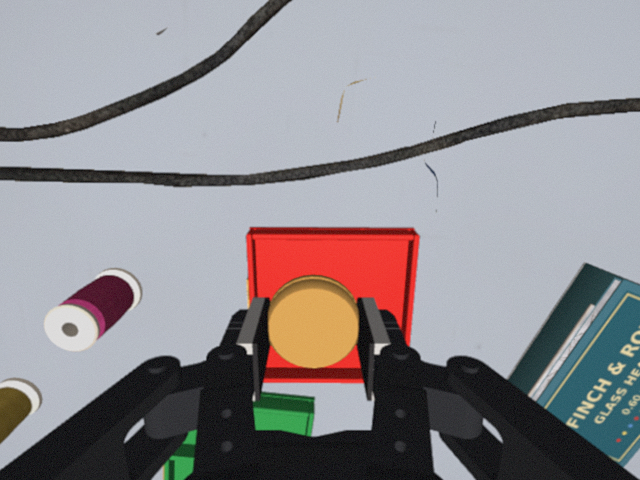

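The wax (313,322) is held over the red tray (247–418 across); the needed shift agrees with the calculation.

servo_tool --commands "-1.5 0.6 0.5 0 0.2; -1.5 0.6 1.2 0 0.2; -1.5 0.6 2 0 0.2; -1.5 0.6 2.5 0 0.2; -1.5 0.6 2.5 0 0.2"

```text
time: 13.45
ee_pos: [0.6395, -0.2617, 0.0351]
orientation: [[-0.08, 0.997, -0.002], [0.997, 0.08, 0.001], [0.001, -0.002, -1.0]]
ft_force: [0.6, -0.2, -0.5]
opening: 0.425
grasp_force: 60.2
```

servo_tool --commands "0 0 0.2 0 0.2; 0 0 0.4 0 0.2; 0 0 0.4 0 0.2; 0 0 0.4 0 0.2; 0 0 0.4 0 0.2"

```text
time: 13.95
ee_pos: [0.6407, -0.2626, 0.0326]
orientation: [[-0.08, 0.997, 0.0], [0.997, 0.08, -0.0], [-0.0, 0.0, -1.0]]
ft_force: [0.2, 0.1, -0.4]
opening: 0.423
grasp_force: 60.2
```

servo_tool --commands "0 0 0.4 0 0.2; 0 0 0.8 0 0.2; 0 0 1.15 0 0.2; 0 0 1.15 0 0.2; 0 0 1.15 0 0.2"

```text
time: 14.45
ee_pos: [0.6404, -0.2624, 0.0204]
orientation: [[-0.08, 0.997, -0.0], [0.997, 0.08, 0.0], [0.0, -0.0, -1.0]]
ft_force: [0.0, -0.7, -0.7]
opening: 0.42
grasp_force: 60.2
```

servo_tool --commands "0 0 0 0 0.52; 0 0 0 0 0.52; 0 0 0 0 0.52; 0 0 -4 0 0.52; 0 0 -9 0 0.52"

```text
time: 14.95
ee_pos: [0.6381, -0.2613, 0.1076]
orientation: [[-0.08, 0.997, -0.007], [0.997, 0.08, 0.004], [0.004, -0.007, -1.0]]
ft_force: [-0.2, 0.2, 0.2]
opening: 0.52
grasp_force: 0.0
```

servo_tool --commands "0.3 -4 -1 2 0.5; 0.6 -8 -1 4.6 0.5; 0.9 -11.3 -1 4.6 0.5; 0.9 -11.3 -1 4.6 0.5; 0.9 -11.3 -1 4.6 0.5"

```text
time: 15.45
ee_pos: [0.527, -0.2627, 0.1211]
orientation: [[0.001, 1.0, 0.001], [1.0, -0.001, -0.0], [-0.0, 0.001, -1.0]]
ft_force: [0.7, -0.7, -0.8]
opening: 0.499
grasp_force: 0.0
```

```bash
python3 - <<'E'
from h import *
o=get_obs();print(o['ee_pos'],o['opening'],rel(o,[.5275,-.2625,.017]))
im=capture('wrist')[:,:,::-1].copy();cv2.imwrite('pics/w8.png',im)
E
```

```text
[ 0.52700157 -0.2627249   0.12106269] 0.4990582842842882 [ 0.03  0.04 10.41]
```

View pics/w8.png

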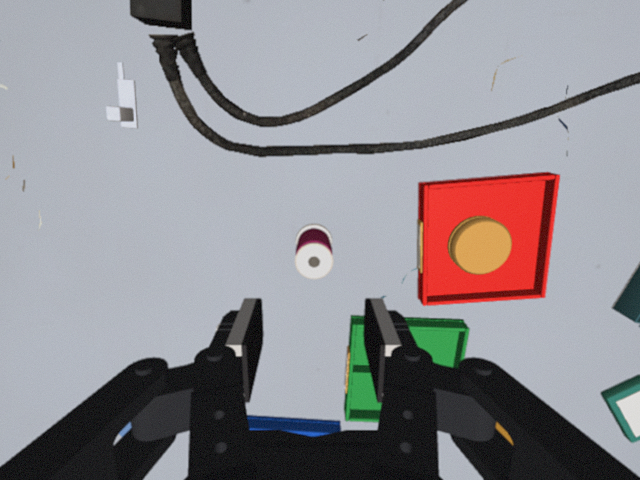

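The wax lies centred in the red tray (480,245); the pink spool is centred between the fingers at (314,262). Descending to grasp its lower flange.

servo_tool --commands "0 0 3 0 0.5; 0 0 6 0 0.5; 0 0 8.5 0 0.5; 0 0 10.2 0 0.5; 0 0 10.2 0 0.5"

```text
time: 16.0
ee_pos: [0.5263, -0.2615, 0.0159]
orientation: [[-0.001, 1.0, -0.004], [1.0, 0.001, 0.003], [0.003, -0.004, -1.0]]
ft_force: [-0.7, 0.5, -0.9]
opening: 0.499
grasp_force: 0.0
```

servo_tool --commands "0 0 0 0 0.4; 0 0 0 0 0.3; 0 0 0 0 0.1; 0 0 0 0 0.1; 0 0 0 0 0.1"

```text
time: 16.5
ee_pos: [0.5284, -0.2635, 0.0207]
orientation: [[-0.0, 1.0, 0.003], [1.0, 0.0, -0.002], [-0.002, 0.003, -1.0]]
ft_force: [-1.5, -0.2, 6.6]
opening: 0.207
grasp_force: 58.2
```

servo_tool --commands "0 0 -2 0 0.1; 0 0 -5 0 0.1; 0 0 -8 0 0.1; 0 0 -10.5 0 0.1; 0 0 -10.5 0 0.1"

```text
time: 17.0
ee_pos: [0.5296, -0.2642, 0.1287]
orientation: [[-0.0, 1.0, 0.007], [1.0, 0.0, -0.005], [-0.005, 0.007, -1.0]]
ft_force: [0.1, -0.2, 0.5]
opening: 0.205
grasp_force: 58.5
```

```bash
python3 - <<'E'
from h import *
o=get_obs();print(o['ee_pos'],o['opening'],o['grasp_force'])
im=capture('wrist')[:,:,::-1].copy();cv2.imwrite('pics/w9.png',im)
h=cv2.cvtColor(cv2.imread('pics/w1.png'),cv2.COLOR_BGR2HSV)
E
```

```text
[ 0.5295941  -0.26416042  0.12869318] 0.2052224718172593 58.47077783091663
```

View pics/w9.png

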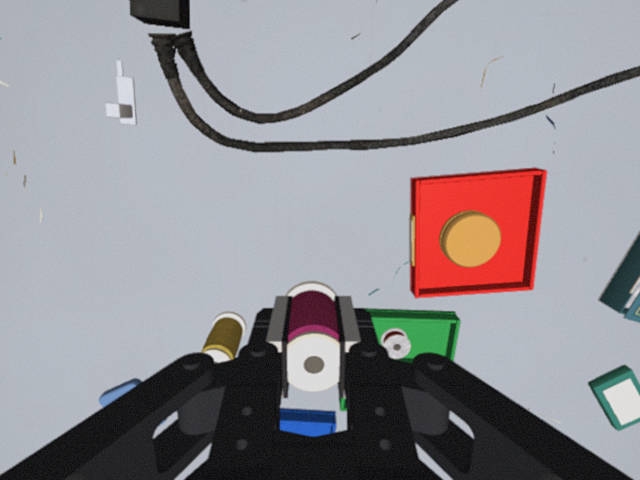

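The pink spool is held upright and centred (hole at 314,365). Next it goes to the far (-y) bay of the blue tray.

servo_tool --commands "-4.5 -0.5 0 1 0.1; -9 -1 0 2 0.1; -13.5 -1.6 0 3.5 0.1; -18 -2.2 0 4.4 0.1; -21.4 -2.7 0 4.4 0.1"

```text
time: 17.55
ee_pos: [0.4987, -0.4782, 0.1212]
orientation: [[0.078, 0.997, -0.002], [0.997, -0.078, 0.002], [0.002, -0.002, -1.0]]
ft_force: [0.2, 0.7, -0.7]
opening: 0.204
grasp_force: 58.5
```

servo_tool --commands "0 0 1.5 0 0.1; 0 0 3 0 0.1; 0 0 4.5 0 0.1; 0 0 5.5 0 0.1; 0 0 5.5 0 0.1"

```text
time: 18.05
ee_pos: [0.4994, -0.474, 0.0653]
orientation: [[0.075, 0.997, -0.004], [0.997, -0.075, 0.004], [0.004, -0.004, -1.0]]
ft_force: [-0.3, 0.7, -0.2]
opening: 0.2
grasp_force: 58.5
```

```bash
python3 - <<'E'
from h import *
o=get_obs();print(o['ee_pos'],o['opening'],rel(o,[.5022,-.4775,.0235]))
np.savez('w10.npz',ee_pos=o['ee_pos'],orientation=o['orientation'])
im=capture('wrist')[:,:,::-1].copy();cv2.imwrite('pics/w10.png',im)
E
```

```text
[ 0.49935335 -0.47395156  0.06526283] 0.20048117569982793 [-0.35  0.33  4.17]
```

View pics/w10.png

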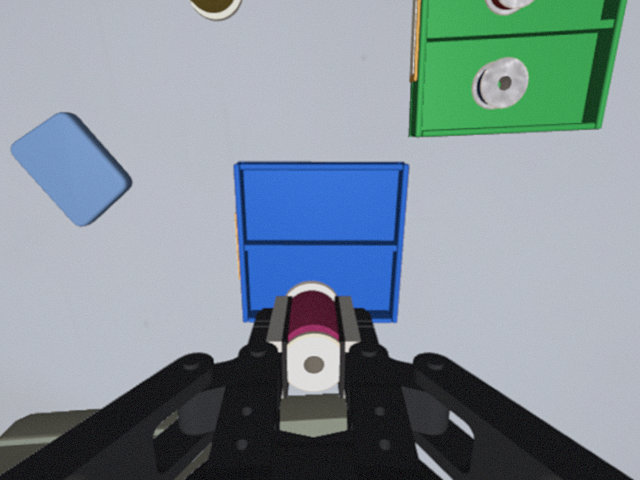

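The held spool is over the lower bay; blue-tray rim corners are at (235,163), (408,164), (398,322) and (244,322). Both bobbins lie in the green tray. Next I check the tray centre.

```bash
python3 - <<'E'
from h import *
o=np.load('w10.npz');i=camera_info('wrist')
P=np.array([onz(i,t,.014,o)[:2] for t in [(235,163),(408,164),(398,322),(244,322)]]);c=P.mean(0);print(P.round(4),c)
x=(P[1]-P[0]+P[2]-P[3]);x/=np.linalg.norm(x);y=np.array([-x[1],x[0]]);print(x,c+y*.0205,c-y*.0205)
q=get_obs();print(q['ee_pos'],rel(q,[*(c-y*.019),.0235]))
E
```

```text
[[ 0.4667 -0.4106]
 [ 0.5486 -0.4173]
 [ 0.5433 -0.5014]
 [ 0.4598 -0.4952]] [ 0.50459593 -0.45611767]
[ 0.99703408 -0.07696133] [ 0.50617364 -0.43567847] [ 0.50301822 -0.47655687]
[ 0.50000858 -0.47489123  0.06702366] [-0.    0.32  4.35]
```

Agrees within 1 mm. Lowering.

servo_tool --commands "0 0.2 1 0 0.1; 0 0.2 2 0 0.1; 0 0.2 3 0 0.1; 0 0.2 3.6 0 0.1; 0 0.2 3.6 0 0.1"

```text
time: 18.6
ee_pos: [0.5015, -0.4759, 0.0309]
orientation: [[0.077, 0.997, -0.002], [0.997, -0.077, 0.002], [0.002, -0.002, -1.0]]
ft_force: [-0.3, -0.4, -1.6]
opening: 0.211
grasp_force: 58.5
```

servo_tool --commands "0 0 0.1 0 0.1; 0 0 0.2 0 0.1; 0 0 0.2 0 0.1; 0 0 0.2 0 0.1; 0 0 0.2 0 0.1"

```text
time: 19.1
ee_pos: [0.5024, -0.4769, 0.0311]
orientation: [[0.077, 0.997, 0.0], [0.997, -0.077, -0.0], [-0.0, 0.0, -1.0]]
ft_force: [-0.9, -0.7, -0.2]
opening: 0.208
grasp_force: 58.5
```

servo_tool --commands "0 0 0.3 0 0.1; 0 0 0.6 0 0.1; 0 0 0.6 0 0.1; 0 0 0.6 0 0.1; 0 0 0.6 0 0.1"

```text
time: 19.6
ee_pos: [0.5023, -0.4768, 0.0248]
orientation: [[0.076, 0.997, -0.0], [0.997, -0.076, 0.0], [0.0, -0.0, -1.0]]
ft_force: [-0.2, -1.0, -0.6]
opening: 0.207
grasp_force: 58.5
```

servo_tool --commands "0 0 0.05 0 0.1; 0 0 0.1 0 0.1; 0 0 0.1 0 0.1; 0 0 0.1 0 0.1; 0 0 0.1 0 0.1"

```text
time: 20.1
ee_pos: [0.5023, -0.4768, 0.0239]
orientation: [[0.077, 0.997, 0.0], [0.997, -0.077, -0.0], [-0.0, 0.0, -1.0]]
ft_force: [0.7, 0.1, 0.1]
opening: 0.204
grasp_force: 58.5
```

servo_tool --commands "0 0 0.1 0 0.1; 0 0 0.1 0 0.1; 0 0 0.1 0 0.1; 0 0 0.1 0 0.1; 0 0 0.1 0 0.1"

```text
time: 20.6
ee_pos: [0.5024, -0.4771, 0.0238]
orientation: [[0.076, 0.997, 0.0], [0.997, -0.076, -0.0], [-0.0, 0.0, -1.0]]
ft_force: [-1.3, 1.4, 5.5]
opening: 0.206
grasp_force: 58.9
```

servo_tool --commands "0 0 0.1 0 0.1; 0 0 0.1 0 0.1; 0 0 0.1 0 0.1; 0 0 0.1 0 0.1; 0 0 0.1 0 0.1"

```text
time: 21.1
ee_pos: [0.5025, -0.4773, 0.0238]
orientation: [[0.076, 0.997, 0.0], [0.997, -0.076, -0.001], [-0.001, 0.0, -1.0]]
ft_force: [-3.4, 2.3, 8.9]
opening: 0.202
grasp_force: 59.4
```

servo_tool --commands "0 0 -0.1 0 0.2; 0 0 -0.1 0 0.33; 0 0 -0.1 0 0.35; 0 0 -0.1 0 0.35; 0 0 -2 0 0.35"

```text
time: 21.6
ee_pos: [0.5004, -0.4746, 0.0383]
orientation: [[0.077, 0.997, -0.005], [0.997, -0.077, 0.006], [0.005, -0.005, -1.0]]
ft_force: [-0.2, 0.0, -0.8]
opening: 0.348
grasp_force: 0.0
```

servo_tool --commands "0 0 -3 0 0.4; 0 0 -7 0 0.5; 3 -1 -9 -1 0.5; 7 -2.5 -9 -3 0.5; 11 -4 -9 -4.4 0.5"

```text
time: 22.1
ee_pos: [0.4713, -0.364, 0.1349]
orientation: [[-0.001, 1.0, 0.003], [1.0, 0.001, -0.003], [-0.003, 0.003, -1.0]]
ft_force: [0.6, -0.1, -0.2]
opening: 0.495
grasp_force: 0.0
```

servo_tool --commands "2.8 -0.8 0 0 0.5; 2.8 -0.8 0 0 0.5; 2.8 -0.8 0 0 0.5; 2.8 -0.8 0 0 0.5; 2.8 -0.8 0 0 0.5"

```text
time: 22.6
ee_pos: [0.4632, -0.3372, 0.1324]
orientation: [[0.001, 1.0, 0.001], [1.0, -0.001, -0.001], [-0.001, 0.001, -1.0]]
ft_force: [-0.2, -0.7, -0.1]
opening: 0.5
grasp_force: 0.0
```

```bash
python3 - <<'E'
from h import *
o=get_obs();print(o['ee_pos'],o['opening'],rel(o,[.4658,-.3358,.019]))
im=capture('wrist')[:,:,::-1].copy();cv2.imwrite('pics/w11.png',im)
E
```

```text
[ 0.46322271 -0.33722734  0.13239209] 0.5001260105608591 [ 0.15  0.25 11.34]
```

View pics/w11.png

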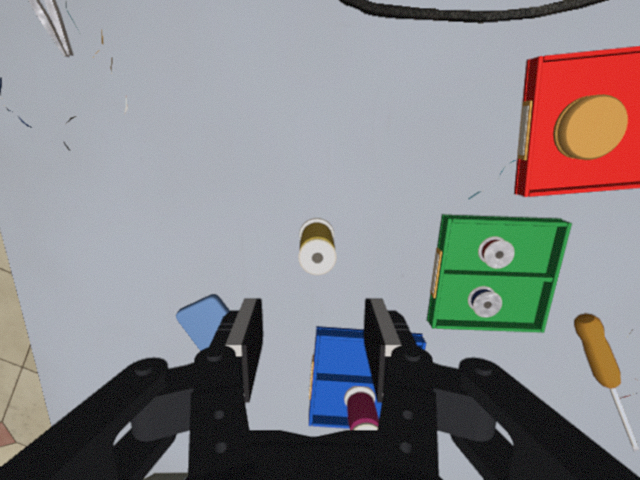

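The pink spool stands in its bay (362,410), both bobbins and the wax are in place, and yellow is at (317,257) between the fingers.

servo_tool --commands "0.1 0.2 3 0 0.5; 0.1 0.2 6 0 0.5; 0.1 0.2 9 0 0.5; 0.1 0.2 11.1 0 0.5; 0.1 0.2 11.1 0 0.5"

```text
time: 23.15
ee_pos: [0.4625, -0.3335, 0.0168]
orientation: [[0.001, 1.0, -0.006], [1.0, -0.001, 0.005], [0.005, -0.006, -1.0]]
ft_force: [-0.1, 0.2, -0.1]
opening: 0.502
grasp_force: 0.0
```

servo_tool --commands "0 0 0 0 0.4; 0 0 0 0 0.3; 0 0 0 0 0.1; 0 0 0 0 0.1; 0 0 0 0 0.1"

```text
time: 23.65
ee_pos: [0.466, -0.3362, 0.0228]
orientation: [[-0.0, 1.0, 0.003], [1.0, 0.0, -0.003], [-0.003, 0.003, -1.0]]
ft_force: [0.6, 0.1, 5.5]
opening: 0.174
grasp_force: 55.1
```

servo_tool --commands "0 0 -2 0 0.1; 0 0 -5 0 0.1; 0 0 -8 0 0.1; 0 0 -10 0 0.1; 0 0 -10 0 0.1"

```text
time: 24.15
ee_pos: [0.4666, -0.3366, 0.1248]
orientation: [[-0.0, 1.0, 0.005], [1.0, 0.0, -0.005], [-0.005, 0.005, -1.0]]
ft_force: [0.2, -0.7, -1.5]
opening: 0.176
grasp_force: 56.0
```

```bash
python3 - <<'E'
from h import *
o=get_obs();print(o['ee_pos'],o['opening'],o['grasp_force'],rel(o,[.5062,-.4357,.0237]))
E
```

```text
[ 0.46657211 -0.33659555  0.12476777] 0.175759843488193 55.97515366428922 [-9.86  3.91 10.18]
```

```bash
python3 - <<'E'
from h import *
o=get_obs();im=capture('wrist')[:,:,::-1].copy();cv2.imwrite('pics/w12.png',im);i=camera_info('wrist')
for nm in ('w9','w12'):
    im=cv2.imread(f'pics/{nm}.png')
    h=cv2.cvtColor(im,cv2.COLOR_BGR2HSV);H,S,V=cv2.split(h)
    W=(S<45)&(V>190);W[:260]=0;W[430:]=0;W[:,:265]=0;W[:,365:]=0
    print(nm,'white',[(c,list(s)) for c,s in blobs(W,60)])
    T=(S>100)&(V>40)&(((H>15)&(H<35))if nm=='w12' else (H>150));T[:260]=0;T[430:]=0;T[:,:265]=0;T[:,365:]=0
    print('thread',[(c,list(s)) for c,s in blobs(T,60)])
    D=V<100;g=D[330:430,285:345]
    print('dark',[(c+[285,330],list(s)) for c,s in blobs(g,30)])
# expected hole pixel for upright centred spool
M=np.linalg.inv(i['mount'])
for zt in (.0207-.042,.0225-.05,.02-.05):
    p=M@np.array([0,0,zt,1]);print(zt,cv2.projectPoints(p[:3].reshape(1,1,3),np.zeros(3),np.zeros(3),K(i),i['dist'])[0].ravel())
E
```

```text
w9 white [(array([315.1, 276.8]), [np.int32(265), np.int32(260), np.int32(100), np.int32(47), np.int32(3100)]), (array([311.6, 289.3]), [np.int32(288), np.int32(284), np.int32(47), np.int32(15), np.int32(278)]), (array([314. , 374.8]), [np.int32(282), np.int32(334), np.int32(64), np.int32(96), np.int32(3392)])]
thread [(array([312.3, 315. ]), [np.int32(287), np.int32(291), np.int32(53), np.int32(51), np.int32(1875)])]
dark [(array([286.1, 361.5]), [np.int32(0), np.int32(0), np.int32(9), np.int32(68), np.int32(170)]), (array([341.4, 362.4]), [np.int32(49), np.int32(0), np.int32(11), np.int32(71), np.int32(375)]), (array([309.2, 416.8]), [np.int32(0), np.int32(82), np.int32(50), np.int32(11), np.int32(365)])]
w12 white [(array([312.4, 287.9]), [np.int32(290), np.int32(283), np.int32(46), np.int32(12), np.int32(237)]), (array([312.8, 374.1]), [np.int32(285), np.int32(345), np.int32(56), np.int32(60), np.int32(2495)])]
thread [(array([313. , 319.2]), [np.int32(290), np.int32(290), np.int32(47), np.int32(59), np.int32(2169)])]
dark [(array([322.7, 368.2]), [np.int32(0), np.int32(0), np.int32(60), np.int32(100), np.int32(1035)])]
-0.021300000000000003 [313.0736833  366.12891854]
-0.027500000000000004 [313.07439144 378.04779213]
-0.030000000000000002 [313.07469893 383.19658284]
```

servo_tool --commands "-4 1.5 0 2 0.1; -8 3 0 4.4 0.1; -9.9 4 0 4.4 0.1; -9.9 4 2 4.4 0.1; -9.9 4 4 4.4 0.1"

```text
time: 24.7
ee_pos: [0.5044, -0.4342, 0.0783]
orientation: [[0.077, 0.997, -0.001], [0.997, -0.077, 0.001], [0.001, -0.001, -1.0]]
ft_force: [-0.2, 0.3, -0.2]
opening: 0.173
grasp_force: 56.0
```

servo_tool --commands "0 0 1.5 0 0.1; 0 0 2 0 0.1; 0 0 2 0 0.1; 0 0 2 0 0.1; 0 0 2 0 0.1"

```text
time: 25.2
ee_pos: [0.5055, -0.4346, 0.0622]
orientation: [[0.076, 0.997, 0.002], [0.997, -0.076, -0.002], [-0.002, 0.002, -1.0]]
ft_force: [0.8, 0.1, -1.1]
opening: 0.174
grasp_force: 56.0
```

```bash
python3 - <<'E'
from h import *
o=get_obs();print(o['ee_pos'],o['opening'],o['grasp_force'],rel(o,[.5062,-.4357,.0255]))
E
```

```text
[ 0.50547457 -0.4346198   0.06223325] 0.17401314973874996 56.010109620394815 [-0.1   0.07  3.67]
```

servo_tool --commands "-0.1 0.1 1 0 0.1; -0.1 0.1 2 0 0.1; -0.1 0.1 2.8 0 0.1; -0.1 0.1 3.3 0 0.1; -0.1 0.1 3.3 0 0.1"

```text
time: 25.7
ee_pos: [0.5054, -0.4347, 0.0267]
orientation: [[0.077, 0.997, -0.001], [0.997, -0.077, 0.001], [0.001, -0.001, -1.0]]
ft_force: [-0.0, 0.3, -0.4]
opening: 0.173
grasp_force: 59.0
```

servo_tool --commands "0 0 0.1 0 0.1; 0 0 0.2 0 0.1; 0 0 0.2 0 0.1; 0 0 0.2 0 0.1; 0 0 0.2 0 0.1"

```text
time: 26.2
ee_pos: [0.5058, -0.4352, 0.026]
orientation: [[0.077, 0.997, 0.0], [0.997, -0.077, -0.0], [-0.0, 0.0, -1.0]]
ft_force: [-0.8, -0.1, -0.6]
opening: 0.173
grasp_force: 59.0
```

servo_tool --commands "0 0 0.1 0 0.1; 0 0 0.1 0 0.1; 0 0 0.1 0 0.1; 0 0 0.1 0 0.1; 0 0 0.1 0 0.1"

```text
time: 26.7
ee_pos: [0.506, -0.4355, 0.0257]
orientation: [[0.076, 0.997, 0.0], [0.997, -0.076, -0.001], [-0.001, 0.001, -1.0]]
ft_force: [-1.6, -0.1, 5.7]
opening: 0.169
grasp_force: 58.5
```

Contact felt; release, rise and stand off.

servo_tool --commands "0 0 -0.1 0 0.2; 0 0 -0.1 0 0.33; 0 0 -0.1 0 0.35; 0 0 -0.1 0 0.35; 0 0 -1.5 0 0.35"

```text
time: 27.2
ee_pos: [0.5043, -0.4336, 0.0375]
orientation: [[0.077, 0.997, -0.004], [0.997, -0.077, 0.004], [0.004, -0.004, -1.0]]
ft_force: [-0.2, 0.5, -1.2]
opening: 0.349
grasp_force: 0.0
```

servo_tool --commands "0 0 -3 0 0.35; 0 0 -6 0 0.4; 0 0 -9 0 0.4; 0 0 -12 0 0.4; 5 0 -14 0 0.4"

```text
time: 27.7
ee_pos: [0.5099, -0.3931, 0.1834]
orientation: [[0.081, 0.997, 0.005], [0.997, -0.081, -0.006], [-0.006, 0.005, -1.0]]
ft_force: [1.1, 0.7, 0.2]
opening: 0.397
grasp_force: 0.0
```

servo_tool --commands "4 -4 0 0 0.5; 5 -5 0 0 0.5; 5 -5 0 0 0.5; 5 -5 0 0 0.5; 5 -5 0 0 0.5"

```text
time: 28.2
ee_pos: [0.464, -0.3362, 0.1792]
orientation: [[0.077, 0.997, 0.001], [0.997, -0.077, -0.001], [-0.001, 0.001, -1.0]]
ft_force: [0.3, 0.7, 0.0]
opening: 0.5
grasp_force: 0.0
```

```bash
python3 - <<'E'
from h import *
o=get_obs();im=capture('wrist')[:,:,::-1].copy();print(o['ee_pos'],o['time']);i=camera_info('wrist')
t=capture('top')[:,:,::-1].copy();ti=camera_info('top')
cv2.imwrite('pics/wf.png',im);cv2.imwrite('pics/tf.png',t)
C=np.array([.5046,-.4561]);G=np.array([.5935,-.3643]);R=np.array([.640,-.2615])
for nm,img,ci,oo in (('wrist',im,i,o),('top',t,ti,None)):
    h=cv2.cvtColor(img,cv2.COLOR_BGR2HSV);H,S,V=cv2.split(h)
    for n,m,z in [('white50',(S<60)&(V>150),.053),('yel',(S>90)&(H>17)&(H<32)&(V>50),.028),('mag',(S>90)&(H>155)&(H<176)&(V>40),.024),('wax',(S>110)&(H>12)&(H<22)&(V>120),.016),('chalk',(H>100)&(H<112)&(S>80)&(S<170)&(V>110),.008)]:
        for c,s in blobs(m,15):
            p=onz(ci,c,z,oo)
            if .33<p[0]<.72 and -.54<p[1]<-.15 and s[4]<9000: print(nm,n,c,s[2:],p.round(3))
E
```

```text
[ 0.46395638 -0.33619809  0.1792259 ] 28.2
wrist white50 [402.3   9.3] [ 213   23 3622] [ 0.528 -0.198  0.053]
wrist white50 [470.9 223.6] [ 30  28 551] [ 0.576 -0.334  0.053]
wrist white50 [465.6 267.9] [ 29  27 469] [ 0.574 -0.367  0.053]
wrist white50 [357.6 318. ] [10 16 63] [ 0.493 -0.402  0.053]
wrist white50 [236.5 349.1] [14 11 84] [ 0.397 -0.422  0.053]
wrist white50 [389.4 349.1] [14 11 88] [ 0.517 -0.432  0.053]
wrist white50 [359.3 356.2] [ 17  21 119] [ 0.493 -0.436  0.053]
wrist white50 [503.1 431.9] [16 20 87] [ 0.611 -0.519  0.053]
wrist yel [539.2 110.1] [  59   54 1381] [ 0.629 -0.262  0.028]
wrist yel [485.4  99.4] [ 6 18 32] [ 0.591 -0.252  0.028]
wrist yel [486.3 130.5] [ 5 24 51] [ 0.593 -0.273  0.028]
wrist yel [421.2 245.4] [ 5 44 85] [ 0.548 -0.356  0.028]
wrist yel [569.9 304.3] [  43   64 1091] [ 0.67  -0.417  0.028]
wrist yel [360.9 331.5] [  8  32 156] [ 0.498 -0.43   0.028]
wrist mag [361.2 370.3] [ 18  29 313] [ 0.497 -0.471  0.024]
wrist wax [541.  109.1] [  60   55 2421] [ 0.637 -0.262  0.016]
wrist wax [486.3 114.9] [  3  51 117] [ 0.598 -0.262  0.016]
wrist wax [421.  246.6] [ 4 41 62] [ 0.551 -0.361  0.016]
wrist wax [570.8 305.2] [  41   63 1132] [ 0.679 -0.424  0.016]
wrist chalk [223.3 299.1] [  46   43 1098] [ 0.379 -0.4    0.008]
top white50 [421.  229.7] [ 8  7 26] [ 0.506 -0.481  0.053]
top white50 [302.7 283. ] [  91   97 4544] [ 0.41  -0.26   0.053]
top yel [387.7 144.7] [ 30  20 220] [ 0.676 -0.426  0.028]
top yel [305.5 167.2] [ 18  19 263] [ 0.634 -0.265  0.028]
top wax [387.6 144.8] [ 30  19 215] [ 0.68  -0.427  0.016]
top wax [305.2 167.1] [ 19  19 288] [ 0.637 -0.264  0.016]
top chalk [418.9 227.5] [ 35  45 194] [ 0.516 -0.485  0.008]
top chalk [383.4 297.1] [ 24  21 296] [ 0.381 -0.413  0.008]
```

```bash
python3 - <<'E'
from h import *
im=capture('scene')[:,:,::-1].copy();cv2.imwrite('pics/sf.png',im);i=camera_info('scene')
H,S,V=cv2.split(cv2.cvtColor(im,cv2.COLOR_BGR2HSV))
def pr(p): 
    q=np.array(i['orientation']).T@(np.array(p)-i['origin']);return cv2.projectPoints(q.reshape(1,1,3),np.zeros(3),np.zeros(3),K(i),i['dist'])[0].ravel().round(1)
for n,m,b,h in [('yel',(S>90)&(H>17)&(H<32)&(V>50),(.5062,-.4357),.05),('mag',(S>90)&(H>155)&(H<176)&(V>40),(.5026,-.477),.042)]:
    a=pr((*b,.003));t=pr((*b,.003+h));print(n,'expect',a,t)
    print([(c,s) for c,s in blobs(m,15) if abs(c[0]-a[0])<30 and t[1]-15<c[1]<a[1]+15])
W=(S<60)&(V>150);print([(c,s) for c,s in blobs(W,12) if 190<c[0]<290 and 190<c[1]<290])
E
```

```text
yel expect [256.3 264.7] [254.4 236.8]
[(array([255.4, 252.3]), array([248, 240,  15,  25, 316], dtype=int32))]
mag expect [229.9 263.7] [227.8 240.5]
[(array([228.8, 252.9]), array([222, 243,  15,  20, 242], dtype=int32))]
[(array([229.8, 263.5]), array([222, 260,  16,   6,  43], dtype=int32)), (array([256.1, 265. ]), array([248, 262,  17,   6,  48], dtype=int32))]
```

Both spools stand upright where expected, and the bobbins, wax and chalk are in place. Handing in.

```bash
python3 -c "
from bench import *
print(close_job())"
```

```text
the job is handed in; nothing more can be done
None
```

The job is handed in at about 28 s with no verdict shown: by the camera checks, one bobbin is in each green bay, one spool stands upright in each blue bay and the wax lies flat in the red tray; the chalk is within about 1 cm of its start, and the presser foot, which I did not re-measure at the end, was never approached or touched.

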